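# Switch on the battery charger at its push-and-turn knob

### The job

Switch on the e-bike battery charger. Push its wide bar knob straight down against its spring, keep it down while you turn it clockwise past the safety stop all the way to the thick mark, then let go so that it springs back up. Leave the small knob of the tester box as it is set.

Things in the scene. Friction and masses are not known exactly. Their poses are not given: they have to be found in the camera images.
- charger_grip (a point): Charger's main knob, the only wide bar knob: black disc 62 mm across, 16 thick, with an upright bar on it, 54 long, 16 wide, 31 high. Grey charger box 170 x 170 x 80 mm, fixed, left or right, turned. Point: on the knob's axis at mid bar, 15 mm above the disc, 121 above the bench when up. Moves with the knob; z up, x along the bar (white pointer line at -x): grip across it, along y.
- charger_turn (a joint): Main knob's turn, rad, growing clockwise from above. 0: off (pointer at the thin mark, towards the robot); 1.31: on (thick mark, 75 degrees round); both hard ends. Starts at 0 to 0.15. Knob up: the safety stop blocks it at 0.30; pushed down 5 mm or more it passes and is clear of the stop beyond 0.75. Friction (0.06 N m) keeps it where it is left.
- charger_press (a joint): How far the main knob is pushed down, m: 0 up, 0.008 fully down (hard end). Spring: about 4 N to start, 10 N fully down; it lifts the knob when let go past the stop. On the box the disc's top is 26 mm above the top plate when up; the steel safety stop beside the disc is 16 mm high, all else on the box 12 mm or less.
- tester_pointer (a point): Pointer end of the small black knob (disc 30 mm across, bar 28 x 10 mm, 24 mm high in all) on the tester, to be left alone. Point: on top of its bar, 12 mm from its axis. The tester is a similar grey box, 160 x 160 x 80 mm, with a round needle meter 60 mm across on top; it stands on the other side from the charger.
Not all that is in view belongs to the job. What is shaped like the part that bears charger_grip but orange is not meant.

How it is judged:
By the outcome, as a careful person would: the job done as asked, in the order asked, and still so for the second after the job is handed in, with the robot touching nothing.
It also fails if it takes over 38 s, if anything falls off the work surface, if the arm or the gripper's body presses on something with over 40 N, if the wrist force passes 120 N, or if a joint passes its speed limit or range.

### The arm

A 6-joint arm with a two-finger parallel gripper is mounted at the origin on the work surface. World frame = base frame: x ahead of the robot, y to its left, z up, the work surface at z = 0. Lengths are in m, angles in rad, forces in N, time in s.
With the tool pointing down it reaches from about 0.35 to 0.975 m from the base axis. Payload 4.9 kg.
Tool frame: the origin (TCP) lies at the very end of the fingers, on their centre line; the grasp point (between the pads) lies 19 mm behind it; z points along the fingers, y is the direction in which the jaws open and shut (so a half turn about z gives the same grasp; the last joint's range is limited). The gripper opens to 85 mm and grips with 20 to 120 N. Pads are 22 mm wide; open, the fingers measure 114 mm over their backs; the gripper's body (76 mm by 85 mm) begins 54 mm behind the grasp point. The pads swing forward as they close: fully open they stand 13 mm farther back than shut.
Start: joints at [1.026, 0.053, 1.613, -0, 1.476, -0.119], TCP at [0.258, 0.569, 0.231] pointing down, gripper open.
Joint ranges: [-3.01, 3.01], [-1.01, 2.22], [0.06, 2.58], [-1.02, 4.17], [0.09, 2.62], [-3.14, 3.14]. Speed limits (rad/s): [2.57, 2.57, 3.14, 3.14, 3.14, 3.14].

### API

Orientations are given as [roll, pitch, yaw] about the fixed x, y, z axes, in that order (R = Rz(yaw) Ry(pitch) Rx(roll)).
In Python, from rig import manip, vision, trace, tip_of gives the robot as it stands.
- The arm moves only by the tool arm_command, never from a script. Its argument "moves" is a list of rows, each a list of 5 numbers: the opening in per cent of the stroke, from 0 (shut) to 100 (fully open), then the shift along the tool's x, y, z in mm, then the turn about the tool's z in rad. In form: [[hand, x, y, z, spin], ...]. A call has exactly 10 rows; each row is the pose to reach, as a shift and turn from the pose commanded when the call began, along the tool's axes at that moment; what a row does not reach only later rows make up. A row lasts 1/12 s, in which the tool goes at most 41.7 mm and 7.16 degrees, less where a joint would pass 70% of its speed; a pose out of reach is approached as far as the arm can. A call with a gripper value outside its range is refused whole. The fingers move at their own pace and stop on an object; "squeeze" is the grip in N (left out, the last holds). Time passes only in rows, so rows that repeat a pose let the fingers close, or fill a call up. It gives the time, the measured TCP pose, the force and the opening at its end, in the units of the state.
- manip.get_obs(): the state, without advancing time (a new reading comes with each control period).
- vision.get_image(name): name is "scene" or "side" or "wrist"; returns a dict with "img" (420x560x3 uint8, red, green, blue), "z_map" (420x560 float32, m along the optical axis (not along the pixel's ray), 0 where there is no reading), "camera_matrix" (3x3 intrinsics, pixels), "view" (4x4, takes a point from world to camera coordinates). Camera axes: x right, y down, z forward; pixel columns grow to the right and rows downward; lengths in m; the calibration is good to about 2 mm. A picture is of the moment at which its call begins.
- manip.hand_in(): hands the job in, once; it reports no verdict.
Trained networks look in a picture, given as the dict that the camera call returned (one of the last four; its "shot" number tells which), for a name from the list of things; names that differ only in an ending like _2 or _b are one class to them, and where a whole thing is asked for, a point or a joint stands for the part that bears it (a point fixed in the world has none). Each returns a list of dicts, best first, with "confidence" (0 to 1); they miss things now and then, are a little off and sometimes report something else, mostly with a low value. They report only what shows in the picture. A call takes as long as a camera call. They do not tell look-alikes from the thing itself.
- trace(query, picture): "pixels" (420x560 bool, what is visible of it) and "bbox" ([left, top, width, height] in pixels, round what is visible of it).
- tip_of(query, picture): "xy" ([column, row] in pixels: a listed point, or the origin of a listed thing).
The state is a dict: "clock": time; "qpos": joint angles; "joint_vel": joint speeds; "joint_efforts": joint torques, N m; "tool_pos": TCP position; "eef_rot": TCP orientation; "contact_force": force on the tool from outside, world axes, zero at the start; "wrist_torque": the same for the moment, N m; "opening": opening from 0.0 (shut) to 1.0 (fully open).
Only numpy, scipy, OpenCV 4.12 (cv2) and the standard library are available. Lean on these libraries where they do the work, as an engineer would, in place of code of your own. Each camera call takes 0.05 s, during which the arm holds its last target.

## Working session

There is one attempt and no reset: what is moved stays moved. The work goes in short steps, Python scripts to look and compute and a tool call to move; the robot and the scene stay as the last step left them, time stands still between calls to the robot, and variables do not carry over. Pictures are saved under pics/ and viewed, and the job is handed in when it is done.

Besides the shell and the picture viewer there is one more tool, called after "Request:" as name([rows], argument=value, ...), one row to a line, values as JSON. arm_command: Moves the arm, as the interface text tells. Its arguments: {"type":"object","properties":{"moves":{"type":"array","items":{"type":"array","items":{"type":"number"}}},"squeeze":{"type":"number"}},"required":["moves"]}

```bash
mkdir -p pics
cat > h.py <<'E'
import numpy as np,cv2,pickle
from rig import manip,vision,trace,tip_of
def px2w(p,u,v,z=None):
    K=p["camera_matrix"];V=np.linalg.inv(p["view"])
    if z is None: z=p["z_map"][int(round(v)),int(round(u))]
    c=np.array([(u-K[0,2])/K[0,0]*z,(v-K[1,2])/K[1,1]*z,z,1])
    return (V@c)[:3]
def atz(p,u,v,zw):
    a=px2w(p,u,v,0.2);b=px2w(p,u,v,1.0);return a+(b-a)*(zw-a[2])/(b[2]-a[2])
def save(p,n): cv2.imwrite("pics/"+n+".png",cv2.cvtColor(p["img"],cv2.COLOR_RGB2BGR))
E
python3 - <<'E'
from h import *
o=manip.get_obs();print(o)
for n in("scene","side","wrist"):
    p=vision.get_image(n);save(p,n+"0")
    for q in("charger_grip","tester_pointer"):
        for d in tip_of(q,p)[:3]: print(n,q,d, atz(p,*d["xy"],0.121 if q[0]=='c' else .104))
E
```

```text
{'clock': 0.0, 'qpos': array([ 1.02603297e+00,  5.33942914e-02,  1.61430138e+00, -3.24304695e-06,
        1.47598452e+00, -1.18988866e-01]), 'joint_vel': array([ 0.00014229, -0.00100137, -0.00033331, -0.00151803,  0.0013961 ,
       -0.00112666]), 'joint_efforts': array([ 1.23117476e-03, -3.93671143e+01, -3.70178354e+01, -6.48809373e-05,
        6.86677377e-03, -3.58735360e-05]), 'tool_pos': array([0.25781071, 0.56866608, 0.2300354 ]), 'eef_rot': array([-3.13951950e+00, -2.44602391e-04,  2.71581822e+00]), 'contact_force': array([ 0.21788446, -0.17026965,  0.80249426]), 'wrist_torque': array([-0.01746592, -0.04669146,  0.07923908]), 'opening': 1.0011265325966865}
scene charger_grip {'xy': [367.8, 264.4], 'confidence': 0.67} [0.54478318 0.17515252 0.121     ]
scene charger_grip {'xy': [251.0, 137.4], 'confidence': 0.62} [ 0.34302611 -0.1733686   0.121     ]
scene tester_pointer {'xy': [163.7, 204.3], 'confidence': 0.72} [ 0.58654905 -0.16342956  0.104     ]
side charger_grip {'xy': [221.6, 277.4], 'confidence': 0.97} [0.54451938 0.17059965 0.121     ]
side charger_grip {'xy': [345.2, 169.0], 'confidence': 0.89} [ 0.35255261 -0.17162216  0.121     ]
side tester_pointer {'xy': [227.1, 175.5], 'confidence': 0.62} [ 0.58876773 -0.17530775  0.104     ]
```

View pics/scene0.png

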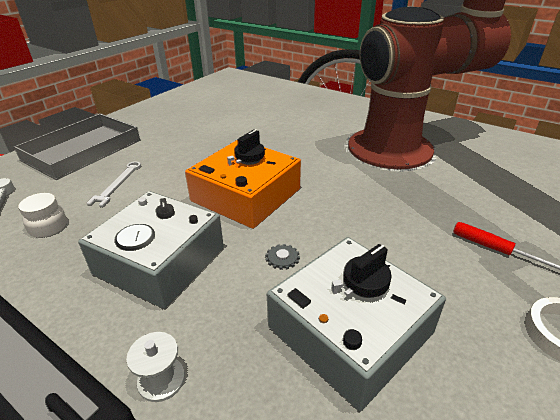

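View pics/side0.png

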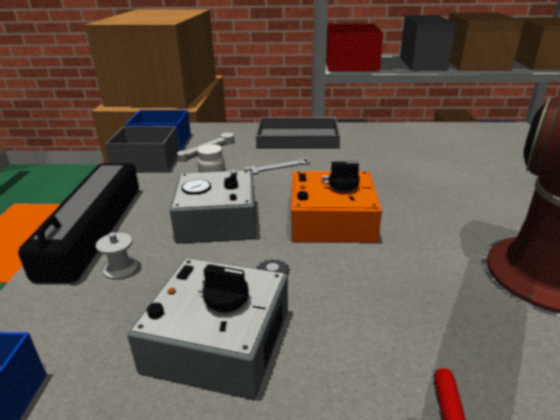

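View pics/wrist0.png

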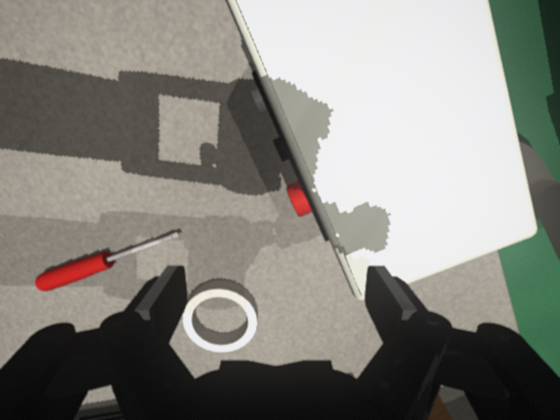

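The grey charger is at left, with its knob near scene (368,264) and side (222,277). The orange look-alike is at (250,150) in scene and the tester at (150,235). Next I'll measure the bar's axis and angle from the depth maps.

Run:
```python
from h import *
for n in("scene","side"):
    p=vision.get_image(n)
    K=p["camera_matrix"];z=p["z_map"];v,u=np.mgrid[:420,:560]
    C=np.stack([(u-K[0,2])/K[0,0]*z,(v-K[1,2])/K[1,1]*z,z,np.ones_like(z)],-1)
    W=(C@np.linalg.inv(p["view"]).T)[...,:3]
    m=(z>0)&(np.hypot(W[...,0]-.545,W[...,1]-.173)<.05)
    for lo,hi in((.132,.142),(.115,.142),(.1,.11)):
        P=W[m&(W[...,2]>lo)&(W[...,2]<hi)][:,:2].astype(np.float32)
        if len(P)>5: print(n,lo,len(P),P.mean(0),cv2.minAreaRect(P))
    m=(z>0)&(np.hypot(W[...,0]-.545,W[...,1]-.173)<.16)&(abs(W[...,2]-.08)<.004)
    P=W[m][:,:2].astype(np.float32);print("box",len(P),cv2.minAreaRect(P), np.median(W[m][:,2]))
    for d in trace("charger_grip",p): print(d["bbox"],d["confidence"])
    x0,y0=(290,220) if n=="scene" else (150,230)
    cv2.imwrite(f"pics/{n}_z.png",cv2.resize(cv2.cvtColor(p["img"],cv2.COLOR_RGB2BGR)[y0:y0+110,x0:x0+150],None,fx=5,fy=5,interpolation=cv2.INTER_CUBIC))
```

```text
scene 0.132 389 [0.5437758  0.17532858] ((0.5420271158218384, 0.17520950734615326), (0.016498981043696404, 0.05347072705626488), 74.31168365478516)
scene 0.115 705 [0.54716414 0.17642847] ((0.5423797965049744, 0.1751105636358261), (0.016501670703291893, 0.05421261489391327), 74.35832977294922)
scene 0.1 815 [0.55061525 0.18157625] ((0.5447619557380676, 0.17542380094528198), (0.05570203810930252, 0.06097623333334923), 5.288165092468262)
box 10141 ((0.5615314245223999, 0.1705392599105835), (0.16876651346683502, 0.1692090481519699), 77.22898864746094) 0.07913266902903288
[344.1, 243.4, 46.5, 52.0] 0.94
[233.6, 129.7, 33.4, 32.9] 0.6
side 0.132 409 [0.5398446 0.177593 ] ((0.5406942963600159, 0.17506954073905945), (0.01720156893134117, 0.054490603506565094), 74.35450744628906)
side 0.115 819 [0.5395226  0.17980525] ((0.5406674146652222, 0.1752634346485138), (0.017475906759500504, 0.054727744311094284), 75.09598541259766)
side 0.1 689 [0.5403471  0.19138694] ((0.538745105266571, 0.18440204858779907), (0.061080314218997955, 0.043024543672800064), 10.857263565063477)
box 8229 ((0.5600025653839111, 0.17064103484153748), (0.17173095047473907, 0.16990257799625397), 77.12750244140625) 0.08140084549412657
[323.4, 159.0, 38.0, 29.9] 0.68
[198.1, 263.8, 52.0, 45.1] 0.63
```

View pics/scene_z.png

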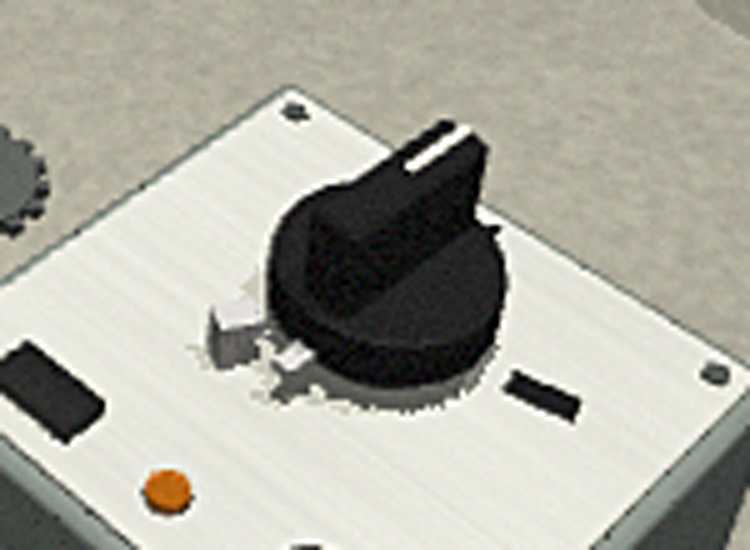

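View pics/side_z.png

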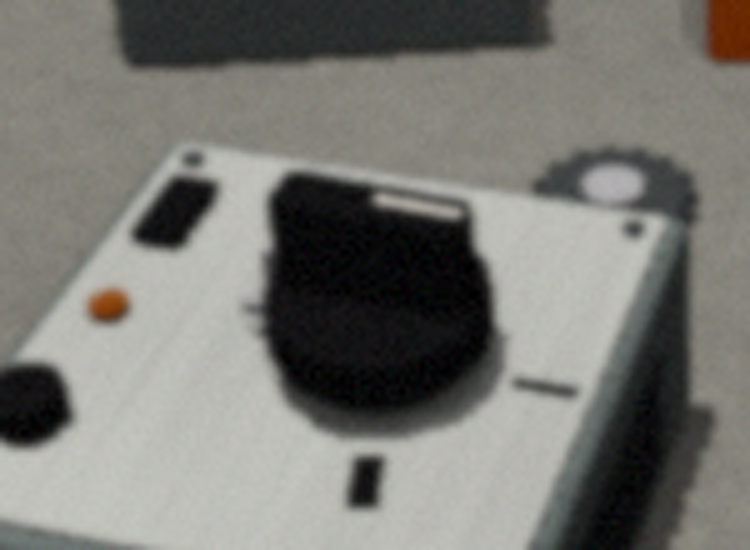

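The knob's axis is at about (0.5415, 0.175). The bar's yaw is -0.274 and the box's is -0.224, so the knob's turn is about 0.05. I'll move above it at height 0.23 and aim for a tool yaw of 2.868.

Request:
arm_command([
  [100,-20,-11,0,-0.02],
  [100,-55,-31,0,-0.05],
  [90,-90,-51,0,-0.08],
  [80,-125,-71,0,-0.11],
  [70,-160,-91,0,-0.14],
  [65,-195,-111,0,-0.15],
  [65,-230,-132,0,-0.15],
  [65,-265,-152,0,-0.15],
  [65,-300,-172,0,-0.15],
  [65,-335,-192,0,-0.15],
], squeeze=60)

```text
clock: 1.48
tool_pos: [0.4848, 0.2542, 0.2317]
eef_rot: [3.141, 0.001, 2.866]
contact_force: [1.4, 0.2, -0.1]
opening: 0.656
```

```bash
cat > rel.py <<'E'
from h import *
import sys
o=manip.get_obs();y=o["eef_rot"][2];t=o["tool_pos"]
d=np.array([.5415,.175])-t[:2]
print(o["clock"],t,o["eef_rot"],o["opening"],o["contact_force"],o["wrist_torque"])
print("tool dx,dy mm",1e3*d@[np.cos(y),np.sin(y)],1e3*d@[np.sin(y),-np.cos(y)],"spin",y-2.868)
E
python3 rel.py
```

```text
1.4833 [0.48476066 0.25417984 0.23165219] [3.14104844e+00 6.39261518e-04 2.86577160e+00] 0.6555364821206098 [ 1.43476527  0.23737545 -0.10187568] [ 0.06905526 -0.00372528 -0.0288358 ]
tool dx,dy mm -76.15830912274446 -60.73477273595769 spin -0.002228398427887246
```

Request:
arm_command([
  [65,-25,-20,0,0],
  [65,-50,-40,0,0],
  [65,-70,-56,10,0],
  [65,-76,-61,30,0],
  [65,-76,-61,50,0],
  [65,-76,-61,60,0],
  [65,-76,-61,60,0],
  [65,-76,-61,60,0],
  [65,-76,-61,60,0],
  [65,-76,-61,60,0],
])

```text
clock: 2.32
tool_pos: [0.5412, 0.1772, 0.1731]
eef_rot: [3.14, 0.003, 2.867]
contact_force: [-0.5, 0.5, 0.0]
opening: 0.653
```

```bash
python3 rel.py
python3 - <<'E'
from h import *
for n in("wrist","side","scene"):
    p=vision.get_image(n);save(p,n+"1")
    K=p["camera_matrix"];z=p["z_map"];v,u=np.mgrid[:420,:560]
    C=np.stack([(u-K[0,2])/K[0,0]*z,(v-K[1,2])/K[1,1]*z,z,np.ones_like(z)],-1)
    W=(C@np.linalg.inv(p["view"]).T)[...,:3]
    m=(z>0)&(np.hypot(W[...,0]-.5415,W[...,1]-.175)<.035)&(abs(W[...,2]-.137)<.006)
    P=W[m].astype(np.float32)
    if len(P)>5: print(n,len(P),cv2.minAreaRect(P[:,:2]),np.median(P[:,2]))
E
```

```text
2.3167 [0.54121121 0.177176   0.17313604] [3.14032950e+00 2.61429642e-03 2.86662370e+00] 0.6528439412550262 [-0.45023168  0.54544398  0.02094699] [-0.02283884  0.01859442  0.00247456]
tool dx,dy mm -0.8687657651752865 -2.015847554939793 spin -0.0013763012167271604Traceback (most recent call last):
  File "<stdin>", line 9, in <module>
cv2.error: OpenCV(4.12.0) /io/opencv/modules/imgproc/src/convhull.cpp:143: error: (-215:Assertion failed) total >= 0 && (depth == CV_32F || depth == CV_32S) in function 'convexHull'
```

View pics/wrist1.png

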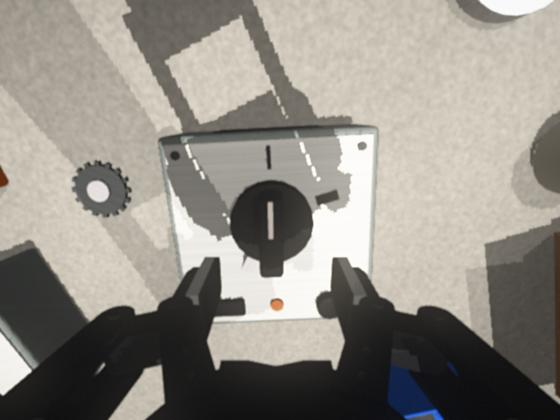

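```bash
cat > m.py <<'E'
from h import *
for n in("wrist","side","scene"):
    p=vision.get_image(n);save(p,n+"1")
    K=p["camera_matrix"];z=p["z_map"].astype(float);v,u=np.mgrid[:420,:560]
    C=np.stack([(u-K[0,2])/K[0,0]*z,(v-K[1,2])/K[1,1]*z,z,np.ones_like(z)],-1)
    W=(C@np.linalg.inv(p["view"]).T)[...,:3]
    m=(z>0)&(np.hypot(W[...,0]-.5415,W[...,1]-.175)<.035)&(abs(W[...,2]-.135)<.006)
    P=W[m].astype(np.float32)
    if len(P)>5: print(n,len(P),cv2.minAreaRect(np.ascontiguousarray(P[:,:2])),np.median(P[:,2]))
E
python3 m.py
```

```text
wrist 1965 ((0.5410742163658142, 0.17391115427017212), (0.01597529835999012, 0.053894639015197754), 74.60800170898438) 0.1356201
side 479 ((0.5403323769569397, 0.17485129833221436), (0.01762004941701889, 0.053571831434965134), 74.85318756103516) 0.13678469
scene 441 ((0.5418807864189148, 0.17512038350105286), (0.016211945563554764, 0.054122261703014374), 74.44537353515625) 0.13480496
```

View pics/side1.png

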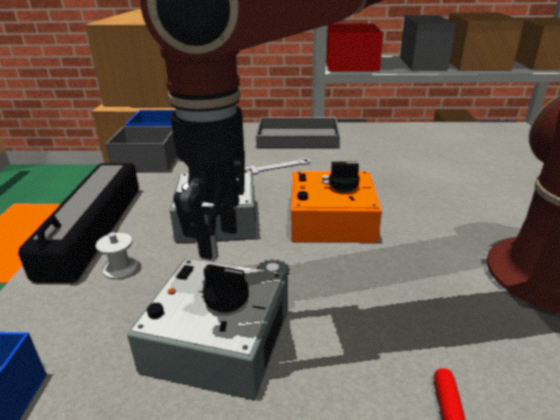

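The fingers straddle the bar. I'll correct by -2.4 mm in y, go down to TCP z of about 0.110, and close.

Request:
arm_command([
  [65,-0.7,-2.4,5,0],
  [65,-0.7,-2.4,20,0],
  [65,-0.7,-2.4,35,0],
  [65,-0.7,-2.4,50,0],
  [65,-0.7,-2.4,60,0],
  [65,-0.7,-2.4,62,0],
  [65,-0.7,-2.4,62,0],
  [65,-0.7,-2.4,62,0],
  [65,-0.7,-2.4,62,0],
  [65,-0.7,-2.4,62,0],
])

```text
clock: 3.35
tool_pos: [0.5413, 0.1742, 0.1105]
eef_rot: [3.141, 0.002, 2.866]
contact_force: [-0.3, -0.0, 0.4]
opening: 0.651
```

Request:
arm_command([
  [40,0,0,0,0],
  [20,0,0,0,0],
  [0,0,0,0,0],
  [0,0,0,0,0],
  [0,0,0,0,0],
  [0,0,0,0,0],
  [0,0,0,0,0],
  [0,0,0,0,0],
  [0,0,0,0,0],
  [0,0,0,0,0],
], squeeze=60)

```text
clock: 4.18
tool_pos: [0.5407, 0.1741, 0.1096]
eef_rot: [3.141, 0.0, 2.866]
contact_force: [-1.1, 0.4, 2.9]
opening: 0.174
```

```bash
python3 rel.py
python3 - <<'E'
from h import *
for n in("side","scene"):
    p=vision.get_image(n);save(p,n+"2")
a=cv2.imread("pics/side2.png")[220:330,150:300];b=cv2.imread("pics/scene2.png")[190:300,290:440]
cv2.imwrite("pics/both2.png",cv2.resize(np.vstack([a,b]),None,fx=2.7,fy=2.7,interpolation=2))
E
```

```text
4.1833 [0.54066285 0.17414348 0.10959423] [3.14129012e+00 4.50814191e-04 2.86584550e+00] 0.17434922480327927 [-1.13279702  0.42188714  2.9440718 ] [0.01781806 0.15598004 0.05538315]
tool dx,dy mm -0.5723190942838561 1.0520880904073553 spin -0.002154504430813997
```

View pics/both2.png

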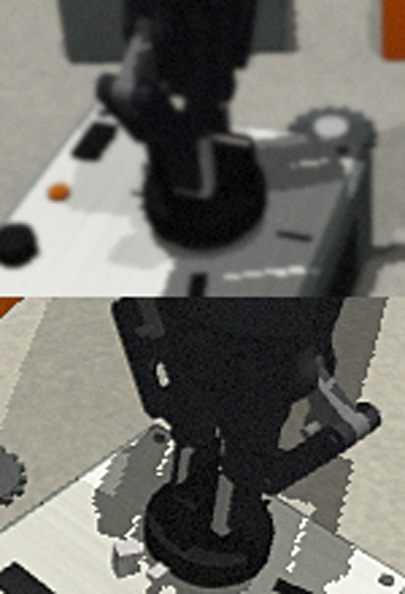

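The bar is gripped at an opening of about 15–16 mm, with the fingers inside the disc's edge. Next I push down.

Request:
arm_command([
  [0,0,0,1,0],
  [0,0,0,2,0],
  [0,0,0,3,0],
  [0,0,0,4,0],
  [0,0,0,5,0],
  [0,0,0,6,0],
  [0,0,0,7,0],
  [0,0,0,7.5,0],
  [0,0,0,7.5,0],
  [0,0,0,7.5,0],
])

```text
clock: 5.12
tool_pos: [0.5407, 0.1741, 0.1028]
eef_rot: [3.142, 0.0, 2.866]
contact_force: [-3.2, 0.0, 9.2]
opening: 0.171
```

```bash
python3 rel.py
```

```text
5.1167 [0.54070681 0.1741369  0.102764  ] [3.14150158e+00 2.38899243e-04 2.86588135e+00] 0.1709382933982618 [-3.21198827  0.01429185  9.22320556] [-0.03239481  0.52055009  0.06312867]
tool dx,dy mm -0.5282704213763373 1.046435153680902 spin -0.0021186496985392544
```

The force is 9.2 N, which matches about 7 mm of press on the spring, with no slip. I'll turn clockwise next.

Request:
arm_command([
  [0,0,0,0,0.04],
  [0,0,0,0,0.1],
  [0,0,0,0,0.17],
  [0,0,0,0,0.24],
  [0,0,0,0,0.31],
  [0,0,0,0,0.38],
  [0,0,0,0,0.45],
  [0,0,0,0,0.5],
  [0,0,0,0,0.55],
  [0,0,0,0,0.6],
])

```text
clock: 5.95
tool_pos: [0.5407, 0.1741, 0.1028]
eef_rot: [3.141, 0.0, 2.263]
contact_force: [-3.2, -0.1, 7.9]
opening: 0.175
```

```bash
python3 rel.py
```

```text
5.95 [0.54068772 0.17412843 0.10278759] [3.14140486e+00 1.59833232e-04 2.26347435e+00] 0.17453006268346585 [-3.17599957 -0.08655763  7.85044742] [0.01877198 0.53364503 0.07614957]
tool dx,dy mm 0.15198395453950161 1.1816647218864225 spin -0.6045256488781638
```

The turn is tracking with low torque, but the press force eased to 7.9 N. I'll add a little depth as I continue.

Request:
arm_command([
  [0,0,0,1,0.03],
  [0,0,0,1.5,0.09],
  [0,0,0,1.5,0.16],
  [0,0,0,1.5,0.23],
  [0,0,0,1.5,0.3],
  [0,0,0,1.5,0.37],
  [0,0,0,1.5,0.44],
  [0,0,0,1.5,0.5],
  [0,0,0,1.5,0.54],
  [0,0,0,1.5,0.58],
])

```text
clock: 6.78
tool_pos: [0.5407, 0.1741, 0.1017]
eef_rot: [3.141, 0.0, 1.684]
contact_force: [-3.3, 0.1, 10.4]
opening: 0.174
```

```bash
python3 rel.py
python3 - <<'E'
from h import *
for n in("side","scene"):
    p=vision.get_image(n);save(p,n+"3")
a=cv2.imread("pics/side3.png")[220:330,150:300];b=cv2.imread("pics/scene3.png")[190:300,290:440]
cv2.imwrite("pics/both3.png",cv2.resize(np.vstack([a,b]),None,fx=2.7,fy=2.7,interpolation=2))
E
```

```text
6.7833 [0.54070387 0.17414001 0.1016861 ] [3.14143217e+00 4.10678897e-05 1.68393367e+00] 0.17418015119586827 [-3.29915371  0.06700809 10.40229997] [-0.05921367  0.7776919   0.15158128]
tool dx,dy mm 0.7646087730940538 0.8881265124673681 spin -1.1840663341913777
```

View pics/both3.png

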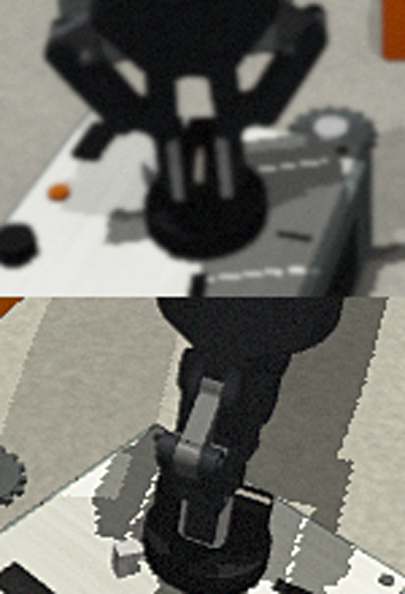

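The knob is following the fingers, at a turn of about 1.23. I'll go on gently to the hard end, with a little overshoot.

Request:
arm_command([
  [0,0,0,0,0.02],
  [0,0,0,0,0.04],
  [0,0,0,0,0.06],
  [0,0,0,0,0.07],
  [0,0,0,0,0.08],
  [0,0,0,0,0.09],
  [0,0,0,0,0.1],
  [0,0,0,0,0.1],
  [0,0,0,0,0.1],
  [0,0,0,0,0.1],
])

```text
clock: 7.72
tool_pos: [0.5407, 0.1742, 0.1017]
eef_rot: [3.141, 0.0, 1.587]
contact_force: [-4.0, -1.2, 9.4]
opening: 0.175
```

```bash
python3 rel.py
```

```text
7.7167 [0.54071153 0.17415282 0.10169196] [3.14135416e+00 1.21108242e-04 1.58656443e+00] 0.17465572784120756 [-4.00278784 -1.160269    9.43202673] [-0.09061828  0.74102948  0.31373982]
tool dx,dy mm 0.8346470845312799 0.801731831605286 spin -1.2814355709605496
```

Request:
arm_command([
  [0,0,0,0,0.01],
  [0,0,0,0,0.02],
  [0,0,0,0,0.03],
  [0,0,0,0,0.04],
  [0,0,0,0,0.05],
  [0,0,0,0,0.06],
  [0,0,0,0,0.06],
  [0,0,0,0,0.06],
  [0,0,0,0,0.06],
  [0,0,0,0,0.06],
])

```text
clock: 8.55
tool_pos: [0.5407, 0.1742, 0.1017]
eef_rot: [3.141, 0.001, 1.53]
contact_force: [-4.1, 0.1, 10.1]
opening: 0.178
```

```bash
python3 rel.py
```

```text
8.55 [0.54072719 0.17416809 0.10171953] [3.14107446e+00 7.95222431e-04 1.52961017e+00] 0.17780562609073966 [-4.09533571  0.11765426 10.0530952 ] [-0.02954305  0.73262256  1.25320271]
tool dx,dy mm 0.8630225865093247 0.7378985231348933 spin -1.3383898324725945
```

The torque has risen to 1.25 N m, so the knob is at the hard end. I'll let go, then lift.

Request:
arm_command([
  [20,0,0,0,0],
  [30,0,0,0,0],
  [40,0,0,0,0],
  [50,0,0,0,0],
  [50,0,0,0,0],
  [50,0,0,0,0],
  [50,0,0,-3,0],
  [55,0,0,-10,0],
  [60,0,0,-25,0],
  [60,0,0,-45,0],
])

```text
clock: 9.38
tool_pos: [0.538, 0.1736, 0.1428]
eef_rot: [-3.135, 0.002, 1.526]
contact_force: [-0.6, -0.3, -0.4]
opening: 0.599
```

Request:
arm_command([
  [60,0,0,-30,0],
  [60,0,0,-60,0],
  [60,0,0,-90,0],
  [60,0,0,-110,0],
  [60,0,0,-120,0],
  [60,0,0,-120,0],
  [60,0,0,-120,0],
  [60,0,0,-120,0],
  [60,0,0,-120,0],
  [60,0,0,-120,0],
])

```text
clock: 10.22
tool_pos: [0.5396, 0.1739, 0.2631]
eef_rot: [-3.138, 0.001, 1.526]
contact_force: [-0.5, 0.1, 0.5]
opening: 0.599
```

```bash
python3 rel.py; sed -i 's/"1")/"4")/' m.py; python3 m.py
python3 - <<'E'
import cv2,numpy as np
a=cv2.imread("pics/side4.png")[220:330,150:300];b=cv2.imread("pics/scene4.png")[220:330,290:440]
cv2.imwrite("pics/both4.png",cv2.resize(np.vstack([a,b]),None,fx=2.7,fy=2.7,interpolation=2))
E
```

```text
10.2167 [0.53962374 0.1738778  0.26311038] [-3.13808762e+00  8.23767165e-04  1.52576387e+00] 0.5985993545076583 [-0.54625213  0.06127494  0.54126445] [ 0.02003046  0.00039953 -0.02302756]
tool dx,dy mm 1.2055261052239137 1.8238430589370287 spin -1.3422361321776322
wrist 975 ((0.5414628982543945, 0.17395329475402832), (0.01595568284392357, 0.05359314754605293), 1.9956319332122803) 0.13558441
side 388 ((0.5407789945602417, 0.17499172687530518), (0.016377149149775505, 0.05509337782859802), 2.029170513153076) 0.13712794
scene 481 ((0.5418518781661987, 0.17462624609470367), (0.05395561084151268, 0.01825537160038948), 89.4688949584961) 0.13470417
```

View pics/both4.png

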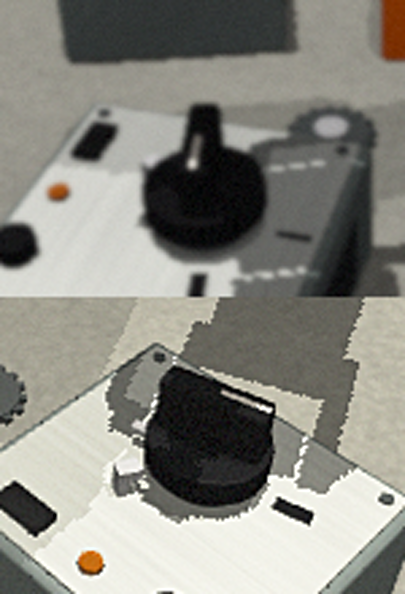

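View pics/wrist4.png

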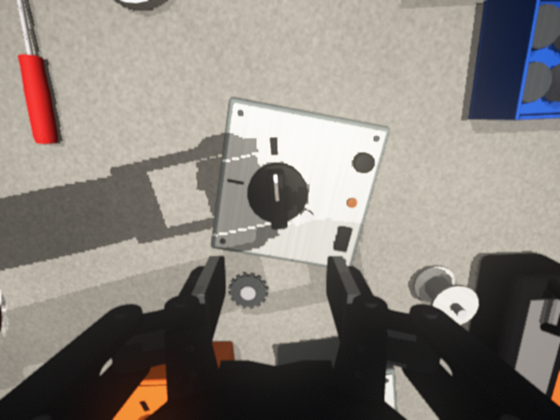

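The pointer lines up with the thick mark (wrist picture: pointer at (276,188), mark at (274,146)). The bar's yaw is about -1.535, which gives a turn of about 1.31. The top height is back to 0.1356, the same as at the start, and nothing is touching.

```bash
python3 -c "
from h import *
print(manip.hand_in())"
```

```text
the job is handed in; nothing more can be done
None
```

The charger is switched on, and I handed the job in at about 10.4 s of the 38 s allowed. I gripped the grey charger's bar, pushed the knob down about 7–8 mm (8–10 N) and turned it clockwise to the hard end. There the torque rose to about 1.25 N m. I then opened the fingers and lifted clear.

**Last checks:**
- **Turn:** the bar has turned to about 1.31 rad in the wrist and side cameras. The scene camera read about 2.5 degrees further round, with noisier edges. In the wrist picture the pointer lines up with the thick mark.
- **Knob up:** the bar's top reads 0.1356 m in the wrist camera, the same as before the push.
- **Robot clear:** the gripper is about 12 cm above the knob, and the contact force is about 0.
- **Tester and orange look-alike:** the arm was never brought to either one. I did not measure the tester's small knob again at the end.

During the first half of the turn the press force eased from 9.2 to 7.9 N, so I pushed 1.5 mm deeper. The knob still passed the safety stop without resistance.

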